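# Set up the light line for the glass tank

### The arm

A 7-joint arm with a two-finger parallel gripper is mounted at the origin on the work surface. World frame = base frame: x ahead of the robot, y to its left, z up, the work surface at z = 0. Lengths are in m, angles in degrees, forces in N, time in s.
With the tool pointing down it reaches from about 0.35 to 0.775 m from the base axis. Payload 3.1 kg.
Tool frame: the origin (TCP) lies on the centre line of the jaws, within the pads' length; the fingertips stand 17 mm ahead of it and the grasp point (between the pads) lies 2 mm behind it (robot.tip_reach is the distance from the TCP to the fingertips, in m); z points along the fingers, y is the direction in which the jaws open and shut (so a half turn about z gives the same grasp; the last joint's range is limited). The gripper opens to 85 mm and grips with 20 to 120 N. Pads are 22 mm wide; open, the fingers measure 114 mm over their backs; the gripper's body (76 mm by 85 mm) begins 54 mm behind the grasp point. The pads swing forward as they close: fully open they stand 13 mm farther back than shut.
Start: joints at [72.554, 17.813, 0.802, 86.603, -0.252, 75.585, -1.558], TCP at [0.143, -0.531, 0.248] pointing down, gripper open.
Joint ranges: [-154.91, 154.91], [-16.99, 109.72], [-72.82, 74.43], [7.12, 147.25], [-82.49, 262.49], [11.32, 116.49], [-174.64, 174.64]. Speed limits (degrees/s): [159.86, 159.86, 180, 180, 180, 180, 180].

### API

Orientations are given as [roll, pitch, yaw] about the fixed x, y, z axes, in that order (R = Rz(yaw) Ry(pitch) Rx(roll)).
In Python, from station import robot, fingers, vision, workorder, recognise gives the robot as it stands. Calls block until the motion is done:
- robot.move_to(position, orientation): joint-space move of the TCP to a pose.
- robot.line_to(position, orientation=None, velocity=0.15, f_stop=None): straight line of the TCP; orientation=None keeps the orientation; velocity is the mean speed in m/s. With f_stop (N) it stops when the force on the tool has changed by that much, and returns True; else False.
- robot.move_j(angles): joint-space move.
- fingers.gripper_to(opening, force=None): opening from 0.0 (shut) to 1.0 (fully open); force is the grip in N (None keeps the last); returns when the fingers have stopped.
- robot.pause(seconds).
- robot.inverse_kinematics(position, orientation): joint angles nearest the present ones, or None.
- vision.grab_frame(name): name is "scene" or "top"; returns the picture (400x640x3 uint8, red, green, blue); there is no depth.
- vision.calibration(name): a dict with "mtx" (3x3 intrinsics, pixels), "k1" (the pictures are not rectified: a ray, as slopes to the right and down, at radius r is drawn at 1 + k1 r^2 times it, then the intrinsics apply), "extrinsics" (4x4, takes a point from world to camera coordinates). Camera axes: x right, y up, looking along -z (the intrinsics and any distortion apply to the point x, -y, -z); pixel columns grow to the right and rows downward; lengths in m; the calibration is good to about 2 mm. A picture is of the moment at which its call begins. calibration takes no time and is no camera call.
A pose or a line that the arm cannot do raises robot.PlanningError and nothing moves.
- workorder.close_job(): hands the job in, once; it reports no verdict.
Trained networks look in the newest picture that a camera, given by its name, has taken for a name from the list of things; names that differ only in an ending like _2 or _b are one class to them, and where a whole thing is asked for, a point or a joint stands for the part that bears it (a point fixed in the world has none). Each returns a list of dicts, best first, with "p" (0 to 1); they miss things now and then, are a little off and sometimes report something else, mostly with a low value. They report only what shows in the picture. A call takes as long as a camera call.
- recognise(label, camera): "rect" ([centre column, centre row, width, height] in pixels, round what is visible of it).
Readings, each from a call of its own:
- robot.current_time_s(): time.
- robot.current_joint_positions(): joint angles.
- robot.current_dq(): joint speeds.
- robot.current_joint_torque(): joint torques, N m.
- robot.current_tool_pos(): TCP position.
- robot.current_eef_rot(): TCP orientation.
- robot.current_contact_force(): force on the tool from outside, world axes, zero at the start.
- robot.current_torque(): the same for the moment, N m.
- robot.current_finger_gap(): opening from 0.0 (shut) to 1.0 (fully open).
Only numpy, scipy, OpenCV 4.12 (cv2) and the standard library are available. Lean on these libraries where they do the work, as an engineer would, in place of code of your own. Each camera call takes 0.05 s, during which the arm holds its last target. There are 200 camera calls.

### The job

Set up the light line for the glass tank, in this order: stand the wide light panel on edge in the holder's slot farthest from the tank, then the narrow slit plate in the slot nearest the tank, each fully down and centred along its slot, the middle slot left empty. Then set the wooden riser block on the table midway between the holder and the tank, in line with both, and last stand the lens upright on the centre of the riser with its glass parallel to the two plates. Let go of everything, and do not bump the tank.

Things in the scene. Friction and masses are not known exactly. Their poses are not given: they have to be found in the camera images.
- light_panel: Light panel: the wide flat plate, aluminium with a white diffuser on both faces (the faces are alike), 110 long (its x) by 10 thick (its y) by 100 high (its z), about 160 g. Origin: centre of the underside (its 110 x 10 edge). Starts on edge in one of the two plastic stands, its underside 10 mm above the table; from above it is a bar 110 mm long.
- slit_plate: Slit plate: the narrow flat plate, bare aluminium with a dark upright slit line on both faces (alike), 70 long (x) by 10 thick (y) by 100 high (z), about 120 g. Origin: centre of the underside. Starts on edge in the other plastic stand, its underside 10 mm above the table; from above a bar 70 mm long.
- riser: Riser: plain wooden block, 56 x 56 mm and 45 mm high, about 100 g, loose on the table. Origin: centre of the underside, z up, x and y square to its sides.
- lens: Lens: round glass in an upright black square frame 50 wide (its x) by 16 thick (its y), on a square steel foot 44 x 44 x 8 mm; 70 mm high in all, about 120 g, loose. Origin: centre of the foot's underside, z up. The glass faces along its y, both ways alike; grip the frame across its 16 mm thickness.
- holder: Fixed holder, steel base with four aluminium ribs, 110 long (its x, as the slots run) by 106 (y) by 42 mm high. Three slots along x, open above and at the ends, centred at y = -30, 0, +30 mm; each 14 mm wide, floor 10 mm above the table, mouth rounded (radius 8). Origin: centre of the underside, z up. The tank stands straight along its +y or -y axis, 310 mm between centres.
- tank: Tank: fixed clear glass cylinder open at the top, 110 mm across and 100 mm high, wall 5 mm, with a black ring under its foot. Origin: centre of the underside.
- stand_a: Grey plastic parking stand of the light panel, fixed, 90 long (x) by 50 (y) by 28 mm high, with one groove along x, 12 mm wide, its floor 10 mm above the table; the panel starts centred in it. Origin: centre of the underside.
- stand_b: Grey plastic parking stand of the slit plate, alike: 90 x 50 x 28 mm, groove along x 12 mm wide, floor 10 mm above the table; the slit plate starts centred in it. Origin: centre of the underside.

How it is judged:
By the outcome, as a careful person would: the job done as asked, in the order asked, and still so for the second after the job is handed in, with the robot touching nothing.
It also fails if it takes over 128 s, if anything falls off the work surface, if the arm or the gripper's body presses on something with over 40 N, if the wrist force passes 120 N, or if a joint passes its speed limit or range.

## Working session

There is one attempt and no reset: what is moved stays moved. The work goes in short steps, each a Python script; the robot and the scene stay as the last script left them, time stands still between calls to the robot, and variables do not carry over. Pictures are saved under pics/ and viewed, about 12 in all and at most 16, crops included, and the job is handed in when it is done.

```bash
ls; mkdir -p pics; cat > h.py <<'E'
import numpy as np, cv2
from station import robot, fingers, vision, workorder, recognise
def snap(cam,fn=None):
    f=vision.grab_frame(cam)
    if fn: cv2.imwrite('pics/'+fn+'.png',f[:,:,::-1])
    return f
def proj(cam,P):
    c=vision.calibration(cam);P=np.atleast_2d(P).astype(float)
    E=np.array(c['extrinsics']);q=P@E[:3,:3].T+E[:3,3]
    s=np.c_[q[:,0],-q[:,1]]/(-q[:,2:3]);r2=(s**2).sum(1,keepdims=True)
    s=s*(1+c['k1']*r2);K=np.array(c['mtx']);return np.c_[s[:,0]*K[0,0]+K[0,2],s[:,1]*K[1,1]+K[1,2]]
def unproj(cam,uv,z):
    c=vision.calibration(cam);K=np.array(c['mtx']);uv=np.atleast_2d(uv).astype(float)
    d=np.c_[(uv[:,0]-K[0,2])/K[0,0],(uv[:,1]-K[1,2])/K[1,1]];s=d.copy()
    for _ in range(20): s=d/(1+c['k1']*(s**2).sum(1,keepdims=True))
    E=np.array(c['extrinsics']);R=E[:3,:3];o=-R.T@E[:3,3]
    w=np.c_[s[:,0],-s[:,1],-np.ones(len(s))]@R
    return o+w*((z-o[2])/w[:,2])[:,None]
E
python3 - <<'E'
from h import *
for cam in('scene','top'):
    snap(cam,cam+'0');c=vision.calibration(cam);E=np.array(c['extrinsics'])
    print(cam,np.round(c['mtx'],1).tolist(),c['k1'],np.round(-E[:3,:3].T@E[:3,3],3),np.round(E[:3,:3],2).tolist())
    for n,z in dict(light_panel=.06,slit_plate=.06,riser=.03,lens=.035,holder=.03,tank=.05,stand_a=.02).items():
        for r in recognise(n,cam)[:2]: print(n,round(r['p'],2),np.round(r['rect']),np.round(unproj(cam,r['rect'][:2],z)[0],3))
E
```

```text
pics
scene [[414.1, 0.0, 319.6], [0.0, 414.1, 193.0], [0.0, 0.0, 1.0]] 0.0139460866224905 [1.033 0.344 1.032] [[-0.59, 0.81, 0.0], [-0.68, -0.5, 0.53], [0.43, 0.31, 0.85]]
light_panel 0.78 [438. 258.  23.  51.] [0.516 0.34  0.06 ]
slit_plate 0.73 [306. 140.  17.  35.] [ 0.41  -0.161  0.06 ]
riser 0.87 [400. 203.  27.  24.] [0.415 0.175 0.03 ]
lens 0.81 [251. 132.  21.  28.] [ 0.472 -0.33   0.035]
holder 0.77 [274. 194.  51.  51.] [ 0.604 -0.129  0.03 ]
holder 0.52 [369. 247.  51.  55.] [0.581 0.178 0.03 ]
tank 0.64 [369. 245.  49.  53.] [0.587 0.179 0.05 ]
stand_a 0.86 [434. 265.  29.  35.] [0.52  0.341 0.02 ]
stand_a 0.55 [308. 152.  25.  28.] [ 0.417 -0.146  0.02 ]
top [[371.8, 0.0, 317.0], [0.0, 371.8, 204.1], [0.0, 0.0, 1.0]] -0.07608094953029426 [0.432 0.008 0.861] [[0.02, -1.0, -0.01], [1.0, 0.02, 0.09], [-0.09, -0.01, 1.0]]
light_panel 0.65 [171. 199.  28.  55.] [0.511 0.336 0.06 ]
slit_plate 0.66 [396. 247.  11.  32.] [ 0.415 -0.156  0.06 ]
riser 0.78 [241. 247.  36.  32.] [0.409 0.184 0.03 ]
holder 0.58 [381. 162.  46.  54.] [ 0.605 -0.13   0.03 ]
tank 0.74 [242. 159.  59.  61.] [0.604 0.183 0.05 ]
stand_a 0.74 [184. 199.  16.  39.] [0.515 0.321 0.02 ]
stand_a 0.69 [388. 249.  26.  44.] [ 0.408 -0.146  0.02 ]
```

```bash
python3 - <<'E'
import cv2
a=cv2.imread('pics/top0.png')
cv2.imwrite('pics/top0c.png',cv2.resize(a[110:310,130:530],None,fx=2,fy=2,interpolation=cv2.INTER_CUBIC))
E
```

```text
(no output)
```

View pics/top0c.png

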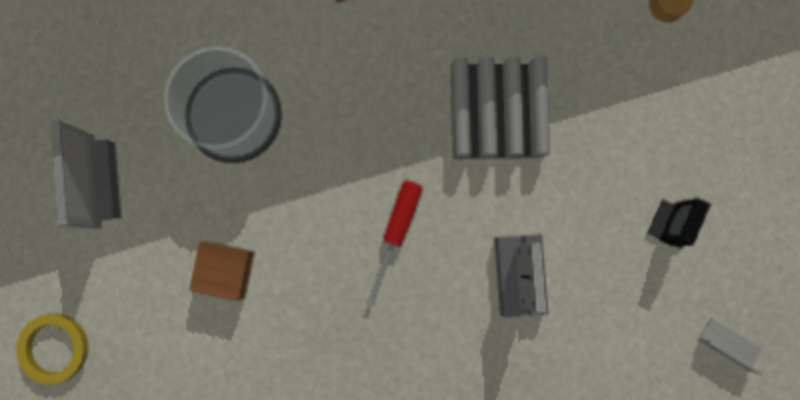

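View pics/scene0.png

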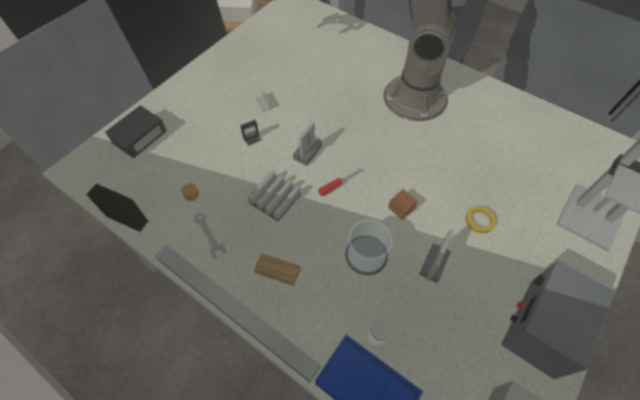

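```bash
cat > fit.py <<'E'
from h import *
from scipy.optimize import differential_evolution
def box(L,W,z0,z1,nobottom=False):
    c=np.array([[sx*L/2,sy*W/2,z] for z in(z0,z1) for sx,sy in((1,1),(-1,1),(-1,-1),(1,-1))])
    faces=[([4,5,6,7],(0,0,1))]+[([i,(i+1)%4,4+(i+1)%4,4+i],n) for i,n in enumerate([(0,1,0),(-1,0,0),(0,-1,0),(1,0,0)])]
    return c,faces,nobottom
def cammodel(cam):
    E=np.array(vision.calibration(cam)['extrinsics']);return -E[:3,:3].T@E[:3,3]
def segs_box(m,pose,o):
    c,faces,nb=m;a=pose[2];R=np.array([[np.cos(a),-np.sin(a),0],[np.sin(a),np.cos(a),0],[0,0,1]])
    w=c@R.T+[pose[0],pose[1],0];s=set()
    for f,n in faces:
        if (R@np.array(n))@(o-w[f[0]])>0:
            for i in range(4):
                e=tuple(sorted((f[i],f[(i+1)%4])))
                if not(nb and e[1]<4): s.add(e)
    return np.array([[w[i],w[j]] for i,j in s])
def holder_segs(pose,o):
    a=pose[2];R=np.array([[np.cos(a),-np.sin(a),0],[np.sin(a),np.cos(a),0],[0,0,1]])
    S=[]
    for y in(-45,-15,15,45):
        for d in(-8,8): S.append([[-55,y+d,34],[55,y+d,34]])
        for x in(-55,55): S.append([[x,y-5,41],[x,y+5,41]])
    return np.array(S)/1000@R.T+[pose[0],pose[1],0]
def ring_segs(pose,o):
    t=np.linspace(0,2*np.pi,41);p=np.c_[pose[0]+pose[2]*np.cos(t),pose[1]+pose[2]*np.sin(t),0*t]
    return np.stack([p[:-1],p[1:]],1)
def prep(img,s=.8):
    g=cv2.GaussianBlur(img.astype(np.float32),(0,0),s)
    return cv2.Sobel(g,-1,1,0)/8,cv2.Sobel(g,-1,0,1)/8
def score(seg,cam,G):
    n=np.maximum(3,(np.linalg.norm(seg[:,1]-seg[:,0],axis=1)/.0025).astype(int))
    P=np.concatenate([s[0]+(s[1]-s[0])*np.linspace(.03,.97,k)[:,None] for s,k in zip(seg,n)])
    D=np.repeat((seg[:,1]-seg[:,0])/np.linalg.norm(seg[:,1]-seg[:,0],axis=1)[:,None],n,0)*.002
    a=proj(cam,P);d=proj(cam,P+D)-a;d/=np.linalg.norm(d,axis=1)[:,None]+1e-9
    u=a.astype(np.float32)[None]
    gx,gy=[cv2.remap(g,u[...,0],u[...,1],cv2.INTER_LINEAR)[0] for g in G]
    v=np.linalg.norm(-gx*d[:,1:]+gy*d[:,:1],axis=1)
    return np.minimum(v,25).mean()
def fit(segf,imgs,x0,r=(.02,.02,.5)):
    G={c:prep(i) for c,i in imgs.items()};o={c:cammodel(c) for c in imgs}
    f=lambda p:-sum(score(segf(p,o[c]),c,G[c]) for c in imgs)
    R=differential_evolution(f,[(a-b,a+b) for a,b in zip(x0,r)],popsize=12,maxiter=40,seed=1,tol=1e-4)
    return R.x,-R.fun
def draw(img,cam,segs,col=(0,255,0),k=4,roi=None):
    x0,y0,x1,y1=roi;a=cv2.resize(img[y0:y1,x0:x1,::-1],None,fx=k,fy=k,interpolation=cv2.INTER_CUBIC)
    for s in segs:
        p=((proj(cam,s)-[x0,y0]+.5)*k*16).astype(int);cv2.line(a,tuple(map(int,p[0])),tuple(map(int,p[1])),col,1,cv2.LINE_AA,4)
    return a
M=dict(panel=box(.110,.010,.028,.11,True),slit=box(.07,.010,.028,.11,True),riser=box(.056,.056,0,.045),lens=box(.05,.016,.008,.07,True))
E
cat > run1.py <<'E'
from fit import *
I={'top':cv2.imread('pics/top0.png')[:,:,::-1].copy(),'scene':cv2.imread('pics/scene0.png')[:,:,::-1].copy()}
x0=dict(panel=(.513,.338,0),slit=(.413,-.158,0),riser=(.41,.18,-.1),lens=(.47,-.335,-.35),holder=(.605,-.13,0),tank=(.6,.18,.055))
out={};S={'top':[],'scene':[]}
for n,x in x0.items():
    sf=holder_segs if n=='holder' else ring_segs if n=='tank' else (lambda p,o,n=n:segs_box(M[n],p,o))
    r=(.015,.015,.012) if n=='tank' else (.02,.02,.45)
    for cs in(['top'],['scene'],['top','scene']):
        p,s=fit(sf,{c:I[c] for c in cs},x,r);print(n,cs,np.round(p,4),round(np.degrees(p[2]),1),round(s,1))
    out[n]=p.tolist()
    for c in S: S[c]+=list(sf(p,cammodel(c)))
import json;json.dump(out,open('poses.json','w'))
cv2.imwrite('pics/ov_top.png',draw(I['top'],'top',S['top'],k=2.2,roi=(140,120,500,280)) )
cv2.imwrite('pics/ov_scene.png',draw(I['scene'],'scene',S['scene'],k=3,roi=(230,110,490,300)))
E
python3 run1.py; python3 -c "
from h import *
print(robot.current_eef_rot(),robot.current_finger_gap(),robot.current_time_s())"
```

```text
[1.79994575e+02 1.17570494e-03 1.50565014e+01] 1.001013555003206 0.8Traceback (most recent call last):
  File "run1.py", line 9, in <module>
    p,s=fit(sf,{c:I[c] for c in cs},x,r);print(n,cs,np.round(p,4),round(np.degrees(p[2]),1),round(s,1))
        ~~~^^^^^^^^^^^^^^^^^^^^^^^^^^^^^
  File "fit.py", line 43, in fit
    R=differential_evolution(f,[(a-b,a+b) for a,b in zip(x0,r)],popsize=12,maxiter=40,seed=1,tol=1e-4)
    return fun(*args, **kwargs)
    ret = solver.solve()
    result = minimize(lambda x:
                        list(self._mapwrapper(self.func, np.atleast_2d(x)))[0],
    ...<2 lines>...
                      bounds=self.limits.T,
                      constraints=self.constraints)
    res = _minimize_lbfgsb(fun, x0, args, jac, bounds,
                           callback=callback, **options)
    f, g = func_and_grad(x)
           ~~~~~~~~~~~~~^^^
    self._update_grad()
    ~~~~~~~~~~~~~~~~~^^
    self.g = self._wrapped_grad(self.x, f0=self.f)
             ~~~~~~~~~~~~~~~~~~^^^^^^^^^^^^^^^^^^^
    g, dct = approx_derivative(
             ~~~~~~~~~~~~~~~~~^
        sel
[... 751 characters left out ...]
^^^^^^^^^^^^^^^^^^^^^^^^^^^^^
    return self.f(x, *self.args)
           ~~~~~~^^^^^^^^^^^^^^^
  File "fit.py", line 42, in <lambda>
    f=lambda p:-sum(score(segf(p,o[c]),c,G[c]) for c in imgs)
                ~~~^^^^^^^^^^^^^^^^^^^^^^^^^^^^^^^^^^^^^^^^^^
  File "fit.py", line 42, in <genexpr>
    f=lambda p:-sum(score(segf(p,o[c]),c,G[c]) for c in imgs)
                    ~~~~~^^^^^^^^^^^^^^^^^^^^^
  File "fit.py", line 35, in score
    a=proj(cam,P);d=proj(cam,P+D)-a;d/=np.linalg.norm(d,axis=1)[:,None]+1e-9
                    ~~~~^^^^^^^^^
  File "h.py", line 8, in proj
    c=vision.calibration(cam);P=np.atleast_2d(P).astype(float)
ValueError: time passes only in moves, steps and waits
```

```bash
sed -i 's/vision.calibration(/calib(/' h.py fit.py; sed -i '2a import functools\n@functools.lru_cache\ndef calib(c): return vision.calibration(c)' h.py
time python3 run1.py
```

```text
panel ['top'] [0.5108 0.341  0.1279] 7.3 12.3
panel ['scene'] [0.5076 0.3451 0.2858] 16.4 9.0
panel ['top', 'scene'] [0.5104 0.3393 0.1333] 7.6 19.7
slit ['top'] [ 0.4228 -0.1518  0.168 ] 9.6 17.2
slit ['scene'] [ 0.4109 -0.1561  0.1053] 6.0 14.3
slit ['top', 'scene'] [ 0.4212 -0.1538  0.0641] 3.7 27.7
riser ['top'] [ 0.4132  0.1847 -0.1806] -10.3 21.9
riser ['scene'] [ 0.4099  0.1826 -0.1159] -6.6 17.4
riser ['top', 'scene'] [ 0.4126  0.1845 -0.1675] -9.6 38.3
lens ['top'] [ 0.4717 -0.3282 -0.3317] -19.0 22.8
lens ['scene'] [ 0.4752 -0.3312 -0.414 ] -23.7 24.2
lens ['top', 'scene'] [ 0.4755 -0.3301 -0.4469] -25.6 45.0
holder ['top'] [ 0.5979 -0.1271  0.0672] 3.8 18.3
holder ['scene'] [ 0.603  -0.1158  0.0676] 3.9 13.3
holder ['top', 'scene'] [ 0.5975 -0.1146  0.0548] 3.1 28.5
tank ['top'] [0.5951 0.1832 0.0577] 3.3 22.8
tank ['scene'] [0.5915 0.179  0.0584] 3.3 18.6
tank ['top', 'scene'] [0.5935 0.1817 0.058 ] 3.3 36.2
real	0m19.252s
user	0m18.274s
sys	0m1.562s
```

View pics/ov_top.png

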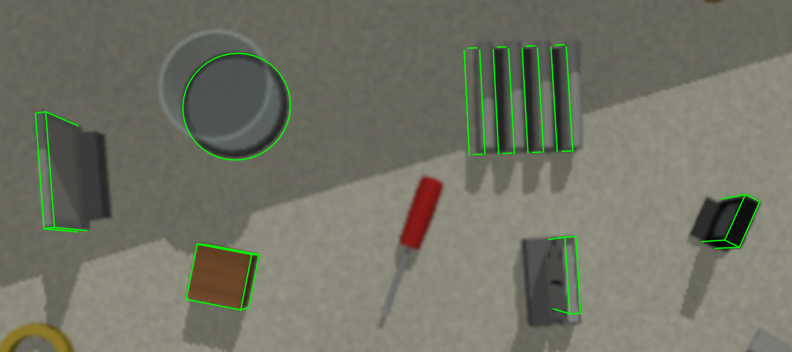

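View pics/ov_scene.png

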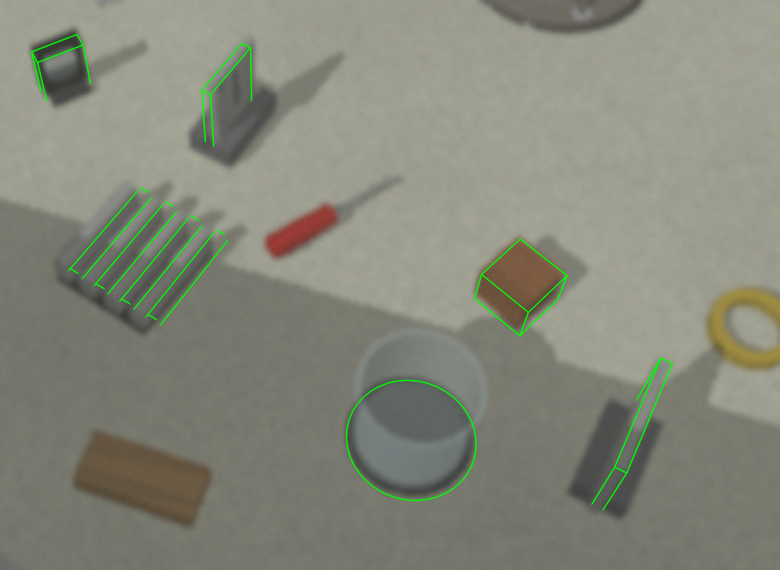

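```bash
cat > run2.py <<'E'
from fit import *
import json
I={'top':cv2.imread('pics/top0.png')[:,:,::-1].copy(),'scene':cv2.imread('pics/scene0.png')[:,:,::-1].copy()}
ST=box(.09,.05,0,.028);FT=box(.044,.044,0,.008)
def hold(p): return (p[0]+.31*np.sin(p[2]),p[1]-.31*np.cos(p[2]),p[2])
def combo(a,b): return lambda p,o:np.concatenate([segs_box(a,p,o),segs_box(b,p,o)])
HB=box(.11,.106,0,.034)
F=dict(panel=combo(M['panel'],ST),slit=combo(M['slit'],ST),lens=combo(M['lens'],FT),
 tank=lambda p,o:np.concatenate([holder_segs(hold(p),o),segs_box(HB,hold(p),o)]+[ring_segs((p[0],p[1],.058),o)]))
x0=dict(panel=(.511,.34,.1),slit=(.416,-.156,.07),lens=(.4745,-.33,-.42),tank=(.595,.183,.02))
out=json.load(open('poses.json'));S={'top':[],'scene':[]}
for n,x in x0.items():
    for cs in(['top'],['scene'],['top','scene']):
        p,s=fit(F[n],{c:I[c] for c in cs},x,(.008,.008,.06) if n=='tank' else (.012,.012,.2));print(n,cs,np.round(p,4),round(np.degrees(p[2]),1),round(s,1),np.round(hold(p),4) if n=='tank' else '')
    out[n]=p.tolist()
    if n=='tank': out['holder']=[float(v) for v in hold(p)]
    for c in S: S[c]+=list(F[n](p,cammodel(c)))
json.dump(out,open('poses.json','w'))
a=draw(I['top'],'top',S['top'],k=2.1,roi=(140,120,500,280));b=draw(I['scene'],'scene',S['scene'],k=2.9,roi=(230,115,490,205))
a=cv2.copyMakeBorder(a,0,0,0,max(0,b.shape[1]-a.shape[1]),0)[:,:b.shape[1]]
cv2.imwrite('pics/ov2.png',np.vstack([a,b]))
E
python3 run2.py
```

```text
panel ['top'] [0.5109 0.3417 0.1341] 7.7 12.3 
panel ['scene'] [0.5092 0.338  0.1384] 7.9 13.3 
panel ['top', 'scene'] [0.5104 0.3396 0.1336] 7.7 23.7 
slit ['top'] [ 0.4136 -0.1536  0.086 ] 4.9 14.5 
slit ['scene'] [ 0.4095 -0.1567  0.1106] 6.3 14.6 
slit ['top', 'scene'] [ 0.413  -0.1539  0.0847] 4.9 28.1 
lens ['top'] [ 0.4721 -0.3291 -0.3767] -21.6 20.8 
lens ['scene'] [ 0.471  -0.333  -0.5778] -33.1 23.2 
lens ['top', 'scene'] [ 0.4732 -0.3312 -0.5218] -29.9 42.4 
tank ['top'] [0.5948 0.1828 0.0246] 1.4 15.9 [ 0.6024 -0.1271  0.0246]
tank ['scene'] [0.5915 0.1791 0.0324] 1.9 12.1 [ 0.6015 -0.1307  0.0324]
tank ['top', 'scene'] [0.5931 0.1816 0.0298] 1.7 26.3 [ 0.6024 -0.1282  0.0298]
```

View pics/ov2.png

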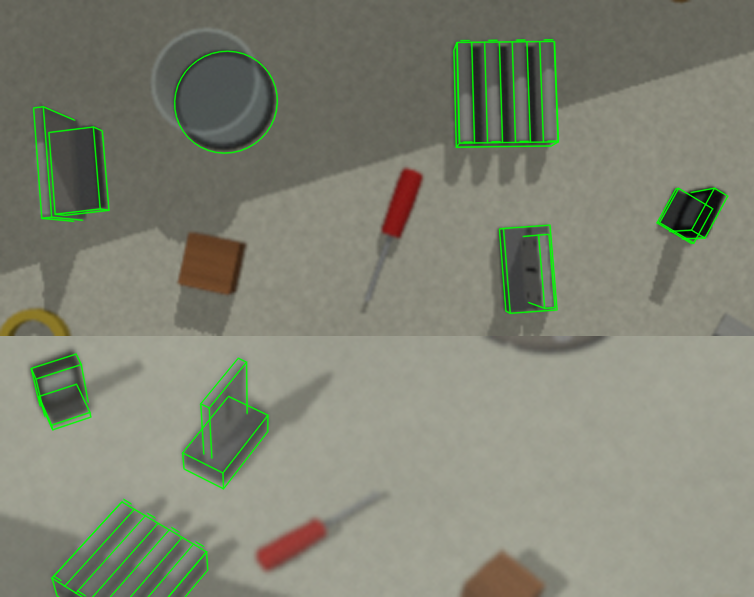

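```bash
cat >> h.py <<'E'
import json
def P(n): return json.load(open('poses.json'))[n]
def go(x,y,z,yawdeg,line=True,v=.25,f=None):
    o=[180,0,yawdeg]
    if line: r=robot.line_to([x,y,z],o,velocity=v,f_stop=f)
    else: r=robot.move_to([x,y,z],o)
    return r
def st(m=''):
    print(m,'t',round(robot.current_time_s(),1),'pos',np.round(robot.current_tool_pos(),4),'F',np.round(robot.current_contact_force(),1),'T',np.round(robot.current_torque(),2),'gap',round(robot.current_finger_gap(),3))
E
python3 - <<'E'
from h import *
x,y,a=P('panel');a=np.degrees(a)
go(x,y,.25,a,False);st('above')
go(x,y,.083,a,f=8);st('down')
fingers.gripper_to(0.0,30);st('closed')
E
```

```text
above t 4.1 pos [0.5112 0.3383 0.2501] F [-0.2 -0.  -0. ] T [ 0.    0.02 -0.06] gap 0.998
down t 4.9 pos [0.5117 0.34   0.0845] F [-0.5 -1.1  0.5] T [-0.04  0.02  0.01] gap 0.998
closed t 5.6 pos [0.5103 0.3405 0.0833] F [-0.2  2.6  0.6] T [0.36 0.04 0.  ] gap 0.115
```

```bash
cat >> h.py <<'E'
def inholder(dx,dy):
    x,y,a=P('holder');return x+dx*np.cos(a)-dy*np.sin(a), y+dx*np.sin(a)+dy*np.cos(a), np.degrees(a)
E
python3 - <<'E'
from h import *
x,y,a=P('panel')
go(x,y,.27,np.degrees(a));
x,y,a=inholder(0,-.03);print(x,y,a)
go(x,y,.27,a,False);go(x,y,.135,a);robot.pause(.3);st('hover')
t=snap('top','p1t');s=snap('scene','p1s')
k=3;A=cv2.resize(s[110:240,210:340],None,fx=4,fy=4,interpolation=2)
B=cv2.resize(t[100:230,320:450],None,fx=4,fy=4,interpolation=2)
cv2.imwrite('pics/p1.png',np.hstack([A,B])[:,:800+240,::-1][:, :, :]) if 0 else cv2.imwrite('pics/p1.png',cv2.resize(np.hstack([A,B]),(800,400))[:,:,::-1])
E
```

```text
0.6032656755988262 -0.15823513382841348 1.70986893111115
hover t 9.3 pos [ 0.6042 -0.1586  0.1366] F [-0.1  0.1 -1.6] T [ 0.02  0.   -0.01] gap 0.115
```

View pics/p1.png

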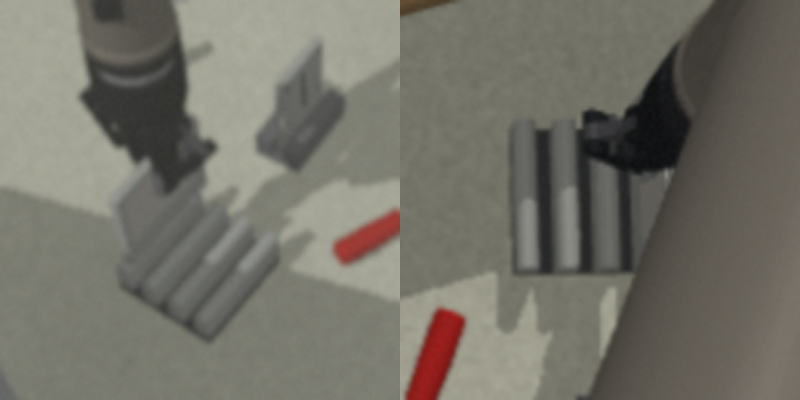

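```bash
python3 - <<'E'
from h import *
x,y,a=inholder(0,-.03)
print(go(x,y,.081,a,v=.04,f=12));st('down');robot.pause(.3);st()
E
```

```text
True
down t 10.7 pos [ 0.6029 -0.1579  0.0832] F [-1.  -0.6  4.4] T [ 0.09  0.   -0.01] gap 0.113
 t 11.0 pos [ 0.6029 -0.1579  0.0831] F [-0.7 -0.1  6.3] T [ 0.01  0.06 -0.01] gap 0.115
```

```bash
python3 - <<'E'
from h import *
x,y,a=inholder(0,-.03)
fingers.gripper_to(0.4);st('rel')
go(x,y,.25,a);
x,y,a=P('slit');a=np.degrees(a)
go(x,y,.25,a,False);s=snap('scene','p2s')
fingers.gripper_to(1.0)
go(x,y,.083,a,f=8);st('down');fingers.gripper_to(0.0,30);st('closed')
E
cat > chk.py <<'E'
import sys
from fit import *
n,z0,z1,img,cams,pose=sys.argv[1],float(sys.argv[2]),float(sys.argv[3]),sys.argv[4],sys.argv[5].split(','),eval(sys.argv[6])
D={'panel':(.11,.01),'slit':(.07,.01),'riser':(.056,.056),'lens':(.05,.016)}[n]
m=box(*D,z0,z1,n!='riser')
for cs in [[c] for c in cams]+([cams] if len(cams)>1 else []):
    I={c:cv2.imread('pics/'+img+c[0]+'.png')[:,:,::-1].copy() for c in cs}
    p,s=fit(lambda p,o:segs_box(m,p,o),I,pose,(.012,.012,.15))
    hx,hy,ha=P('holder');d=np.array(p[:2])-[hx,hy];c,q=np.cos(ha),np.sin(ha)
    print(n,cs,np.round(p,4),'in holder mm',np.round(1000*np.array([c*d[0]+q*d[1],-q*d[0]+c*d[1]]),1),'yaw rel',round(np.degrees(p[2]-ha),1),'score',round(s,1))
E
python3 chk.py panel .045 .11 p2 scene "(.602,-.16,.03)"
```

```text
rel t 11.3 pos [ 0.6011 -0.1573  0.0809] F [-0.8  0.  -0.4] T [-0.04  0.02 -0.01] gap 0.4
down t 14.4 pos [ 0.414  -0.1543  0.0839] F [-0.4 -0.1  0.3] T [-0.02  0.04 -0.03] gap 1.001
closed t 15.0 pos [ 0.4132 -0.1536  0.0832] F [-0.1  1.8  2.6] T [ 0.28  0.1  -0.06] gap 0.112
panel ['scene'] [ 0.6016 -0.1617  0.0306] in holder mm [ -1.8 -33.4] yaw rel 0.0 score 11.9
```

```bash
python3 - <<'E'
from h import *
x,y,a=P('slit')
go(x,y,.22,np.degrees(a))
x,y,a=inholder(0,.03);print(x,y,a)
go(x,y,.22,a,False);go(x,y,.14,a)
print(go(x,y,.081,a,v=.04,f=12));st('down');robot.pause(.3);st()
E
```

```text
0.6014753708084053 -0.09826184970325158 1.70986893111115
True
down t 18.4 pos [ 0.6012 -0.0981  0.0833] F [-0.8  0.4  3.6] T [ 0.02  0.03 -0.  ] gap 0.111
 t 18.7 pos [ 0.6012 -0.0981  0.0832] F [-0.8 -0.2  5.9] T [ 0.05  0.01 -0.05] gap 0.113
```

```bash
python3 - <<'E'
from h import *
x,y,a=inholder(0,.03)
fingers.gripper_to(0.4);st('rel')
go(x,y,.22,a)
x,y,a=P('riser');a=np.degrees(a);fingers.gripper_to(1.0)
go(x,y,.2,a,False);t=snap('top','p3t');s=snap('scene','p3s')
go(x,y,.025,a,f=8);st('down');fingers.gripper_to(0.0,30);st('closed')
A=cv2.resize(s[110:240,210:340],None,fx=3,fy=3,interpolation=2);B=cv2.resize(t[100:230,320:450],None,fx=3,fy=3,interpolation=2)
cv2.imwrite('pics/p3.png',np.hstack([A,B])[:,:,::-1])
E
python3 chk.py panel .045 .11 p3 top,scene "(.602,-.16,.03)";python3 chk.py slit .045 .11 p3 top,scene "(.602,-.1,.03)"
```

```text
rel t 19.0 pos [ 0.5994 -0.0976  0.0811] F [-0.   0.7 -0.1] T [-0.02 -0.02  0.03] gap 0.405
down t 22.5 pos [0.4139 0.1846 0.0258] F [-0.1 -0.8 -0.2] T [-0.01 -0.01 -0.02] gap 0.999
closed t 22.9 pos [0.4139 0.1852 0.0264] F [-0.9  0.5  7.1] T [-0.13  0.12 -0.04] gap 0.651
panel ['top'] [ 0.5938 -0.1584  0.0191] in holder mm [ -9.5 -29.9] yaw rel -0.6 score 15.3
panel ['scene'] [ 0.6017 -0.1617  0.0307] in holder mm [ -1.7 -33.4] yaw rel 0.0 score 11.9
panel ['top', 'scene'] [ 0.6045 -0.1583  0.035 ] in holder mm [  1.2 -30.1] yaw rel 0.3 score 23.9
slit ['top'] [ 0.5973 -0.1016  0.1467] in holder mm [-4.3 26.8] yaw rel 6.7 score 17.9
slit ['scene'] [ 0.597  -0.1022  0.0328] in holder mm [-4.6 26.2] yaw rel 0.2 score 10.8
slit ['top', 'scene'] [ 0.5979 -0.1021  0.1064] in holder mm [-3.7 26.3] yaw rel 4.4 score 26.9
```

View pics/p3.png

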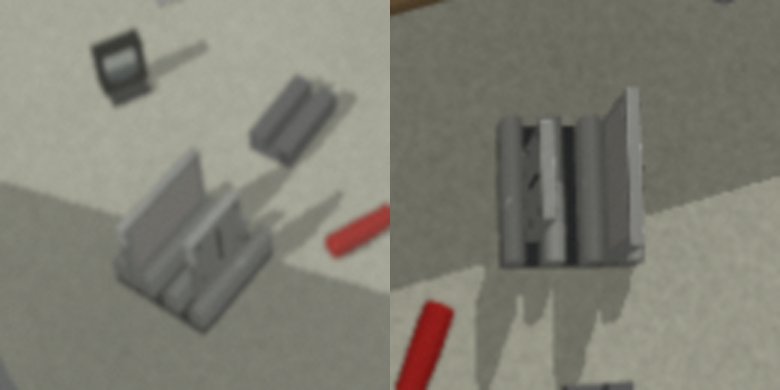

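```bash
cat > m.py <<'E'
import sys
from fit import *
img=sys.argv[1]
# per-camera holder poses (bias-consistent)
H={'top':(.6024,-.1271,.0246),'scene':(.6015,-.1307,.0324)}
for c in('top','scene'):
    I={c:cv2.imread('pics/'+img+c[0]+'.png')[:,:,::-1].copy()}
    for n,L,dy in(('panel',.11,-.03),('slit',.07,.03)):
        m=box(L,.01,.06,.11,True);hx,hy,a=H[c];a=.03
        f=lambda p,o:segs_box(m,(hx+p[0]*np.cos(a)-p[1]*np.sin(a),hy+p[0]*np.sin(a)+p[1]*np.cos(a),a+p[2]),o)
        p,s=fit(f,I,(0,dy,0),(.008,.005,.03));print(c,n,np.round(p*1000,1),round(s,1))
E
python3 m.py p3
```

```text
top panel [ -8.  -31.1  -9.1] 15.3
top slit [ -1.   28.  -29.7] 18.2
scene panel [ -0.1 -30.8   1.8] 12.1
scene slit [-3.6 28.6  4.3] 11.7
```

```bash
python3 - <<'E'
from h import *
x,y,a=P('riser');a=np.degrees(a)
fingers.gripper_to(1.0);go(x,y,.2,a)
x,y,a=inholder(0,.03)
go(x,y,.2,a,False);fingers.gripper_to(0.4);go(x,y,.083,a,f=8);st('down')
fingers.gripper_to(0,30);robot.pause(.2);st('closed')
p=robot.current_tool_pos();print(robot.line_to([p[0]+.0022,p[1],.0845],[180,0,a],velocity=.02,f_stop=20));robot.pause(.2);st('slid')
print(go(p[0]+.0022,p[1],.0815,a,v=.02,f=8));robot.pause(.2);st()
fingers.gripper_to(0.4);go(x,y,.2,a);fingers.gripper_to(1.0)
x,y,a=P('riser');a=np.degrees(a)
go(x,y,.2,a,False);snap('top','p4t');snap('scene','p4s')
E
python3 m.py p4;  python3 chk.py riser 0 .045 p4 scene "(.413,.1845,-.17)"
```

```text
down t 26.6 pos [ 0.6023 -0.0988  0.0839] F [0.5 0.7 0.3] T [-0.02 -0.05 -0.06] gap 0.4
closed t 27.1 pos [ 0.6033 -0.0986  0.0855] F [0.1 1.  5.7] T [0.11 0.03 0.03] gap 0.111
False
slid t 27.7 pos [ 0.6052 -0.0987  0.0856] F [-2.5  0.6  7. ] T [ 0.21  0.78 -0.01] gap 0.112
True
 t 28.1 pos [ 0.605  -0.0988  0.0856] F [-1.3  0.8  5.7] T [0.12 0.1  0.03] gap 0.114
top panel [ -8.  -31.1  -8. ] 15.3
top slit [-5.4 25.9 30. ] 18.4
scene panel [ -0.2 -30.9   2.3] 12.2
scene slit [-2.5 27.9  7.2] 11.4
riser ['scene'] [ 0.4102  0.1835 -0.1076] in holder mm [-182.8  317.4] yaw rel -7.9 score 17.7
```

```bash
python3 - <<'E'
from h import *
x,y,a=P('riser');a=np.degrees(a)
go(x,y,.025,a,f=8);fingers.gripper_to(0.0,40);robot.pause(.2);st('closed');z=robot.current_tool_pos()[2]
go(x,y,.2,a)
x,y,a=inholder(0,.155);print(x,y,a)
go(x,y,.2,a,False);go(x,y,.05,a);print(go(x,y,z-.002,a,v=.04,f=8));robot.pause(.2);st('down')
fingers.gripper_to(0.9);go(x,y,.2,a);fingers.gripper_to(1.0)
x,y,_=P('lens');a=-24
go(x,y,.2,a,False);st();t=snap('top','p5t');s=snap('scene','p5s')
A=cv2.resize(s[110:300,210:430],None,fx=3.6,fy=3.6,interpolation=2)[:,:,::-1];cv2.imwrite('pics/p5a.png',A[:600,:800])
cv2.imwrite('pics/p5b.png',cv2.resize(t[100:290,200:450],None,fx=3.1,fy=3.1,interpolation=2)[:,:,::-1])
E
python3 chk.py riser 0 .045 p5 top,scene "(.598,.027,.03)"; python3 m.py p5
```

```text
closed t 32.5 pos [0.4139 0.1853 0.0265] F [0.6 0.2 6. ] T [-0.1   0.07 -0.07] gap 0.652
0.5977455691616951 0.02668249222416902 1.70986893111115
True
down t 35.8 pos [0.5974 0.0267 0.0265] F [0.5 0.4 5.5] T [ 0.05 -0.07 -0.03] gap 0.65
 t 38.7 pos [ 0.4749 -0.3292  0.1997] F [ 0.3  0.6 -1.1] T [-0.01  0.01 -0.  ] gap 1.0
riser ['top'] [0.5969 0.0261 0.0186] in holder mm [ -0.9 154.4] yaw rel -0.6 score 21.8
riser ['scene'] [0.5935 0.0234 0.0604] in holder mm [ -4.4 151.8] yaw rel 1.8 score 16.4
riser ['top', 'scene'] [0.5962 0.0257 0.0173] in holder mm [ -1.6 154.1] yaw rel -0.7 score 35.9
top panel [ -8.  -31.2  -7. ] 14.7
top slit [-5.5 26.  29.9] 18.1
scene panel [ -0.2 -30.9   2. ] 12.0
scene slit [-2.4 27.9  9.6] 11.2
```

View pics/p5b.png

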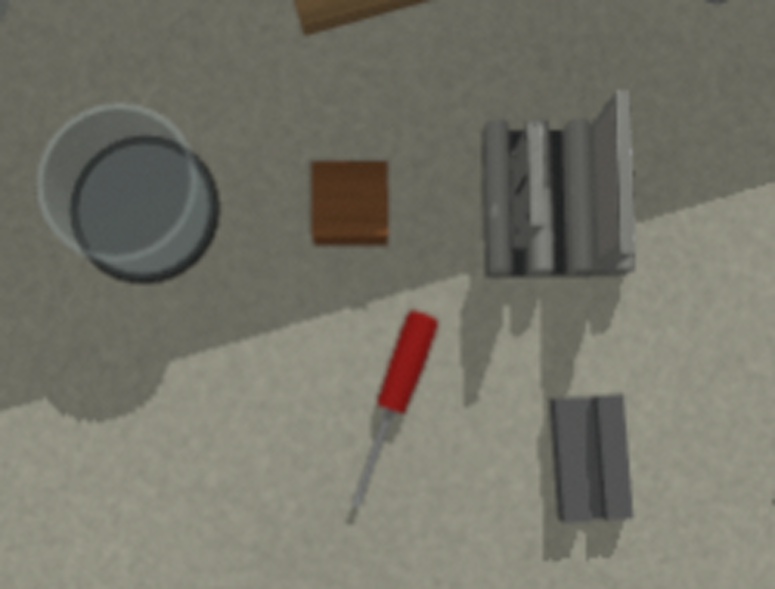

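```bash
python3 - <<'E'
from h import *
x,y,a=.474,-.3308,-24
go(x,y,.1,a);go(x,y,.045,a,v=.1,f=8);fingers.gripper_to(0.0,30);robot.pause(.3);st('closed');z=robot.current_tool_pos()[2];print(z)
go(x,y,.2,a)
x,y,_=.5962,.0262,0;a=inholder(0,0)[2]
go(x,y,.2,a,False);go(x,y,z+.055,a);robot.pause(.3);st('hover')
t=snap('top','p6t');s=snap('scene','p6s');print(robot.current_eef_rot())
A=cv2.resize(s[120:270,260:400],None,fx=3.8,fy=3.8,interpolation=2)[:,:,::-1];cv2.imwrite('pics/p6.png',A)
E
python3 chk.py lens .063 .125 p6 scene "(.596,.026,.03)"
```

```text
closed t 41.0 pos [ 0.474  -0.331   0.0451] F [-0.6 -1.2  0.7] T [-0.15  0.01  0.02] gap 0.186
0.0451139876143122
hover t 44.0 pos [0.5973 0.026  0.1017] F [-0.3  0.5 -0.8] T [ 0.02 -0.03 -0.02] gap 0.184
[-1.79985467e+02 -9.17080875e-02  1.72261926e+00]
lens ['scene'] [ 0.5953  0.0256 -0.1157] in holder mm [ -2.4 154. ] yaw rel -8.3 score 9.3
```

View pics/p6.png

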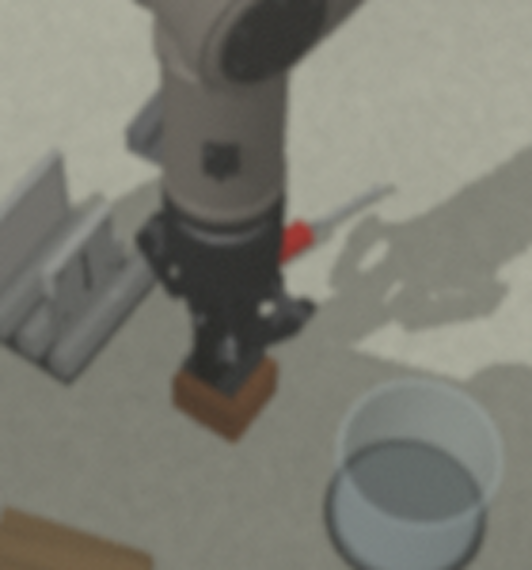

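```bash
python3 - <<'E'
from h import *
x,y=.5962,.0262;a=inholder(0,0)[2];z=.0451
print(go(x,y,z+.043,a,v=.03,f=6));robot.pause(.2);st('down')
fingers.gripper_to(0.6);robot.pause(.2);go(x,y,.25,a,v=.15)
robot.move_to([.40,-.25,.3],[180,0,a]);robot.pause(.3);st()
t=snap('top','p7t');s=snap('scene','p7s')
A=cv2.resize(s[120:270,220:400],None,fx=3,fy=3,interpolation=2)[:,:,::-1]
B=cv2.resize(t[120:220,220:300],None,fx=3,fy=3,interpolation=2)[:,:,::-1]
B=cv2.copyMakeBorder(B,0,150,0,0,0);cv2.imwrite('pics/p7.png',np.hstack([A,B]))
E
python3 chk.py riser 0 .045 p7 top,scene "(.596,.026,.03)";python3 chk.py lens .053 .115 p7 top,scene "(.596,.026,.03)"
```

```text
True
down t 44.7 pos [0.5965 0.026  0.09  ] F [ 1.1 -0.4  5. ] T [-0.09 -0.25  0.01] gap 0.182
 t 48.1 pos [ 0.4006 -0.2494  0.2998] F [ 0.2  0.3 -0.2] T [ 0.02  0.   -0.03] gap 0.596
riser ['top'] [0.5964 0.0261 0.0228] in holder mm [ -1.4 154.4] yaw rel -0.4 score 20.5
riser ['scene'] [0.5922 0.0224 0.0626] in holder mm [ -5.7 150.9] yaw rel 1.9 score 15.6
riser ['top', 'scene'] [0.5961 0.0257 0.02  ] in holder mm [ -1.6 154. ] yaw rel -0.6 score 33.5
lens ['top'] [0.5973 0.0257 0.0177] in holder mm [ -0.5 154. ] yaw rel -0.7 score 16.1
lens ['scene'] [ 0.594   0.0244 -0.0028] in holder mm [ -3.8 152.8] yaw rel -1.9 score 16.5
lens ['top', 'scene'] [0.5967 0.0257 0.0161] in holder mm [ -1.1 154. ] yaw rel -0.8 score 32.2
```

View pics/p7.png

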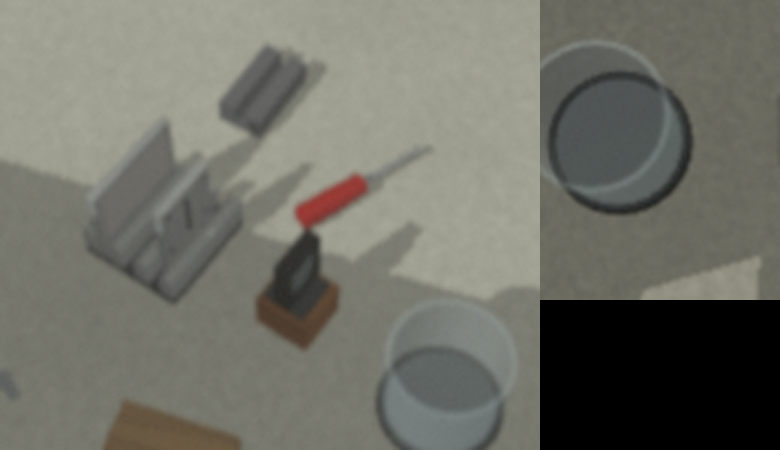

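```bash
python3 - <<'E'
from h import *
workorder.close_job();st()
E
```

```text
the job is handed in; nothing more can be done
the job is handed in; nothing more can be done
```

The light line is set up in the order you asked, and I handed the job in at about 48 s of the 128 s limit. Everything is released, the arm is clear of all the parts, and no unusual contact force showed in the readings taken along the way.

| Part | Where it stands | Last check |
|---|---|---|
| Light panel | Slot farthest from the tank, on the slot floor | Tool height on contact matched its height at pick-up; about 0 mm off centre along the slot (scene camera) |
| Slit plate | Slot nearest the tank, on the slot floor, middle slot empty | First reading was 1–4 mm off centre, so I slid it about 2 mm; about 2 mm still remained (scene camera) |
| Riser | Midway between holder and tank | About 1–3 mm from the midpoint, square to the holder within about 2° |
| Lens | Upright on the riser | About 1 mm from the riser's centre (2–3 mm by the scene camera alone), within about 2° of parallel to the plates |

- **Cameras:** the two cameras differ from each other by 2–4 mm.
- **Failed checks:** the top camera's automatic fits of the two plates were unreliable. It put the panel 8 mm off along its slot, which I attribute to shadows. It also disagreed on the slit plate, giving about -5 mm with the angle fit at its search limit. I relied on the scene camera and the contact heights there.
- **Tank:** it looks undisturbed in the last pictures.

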